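# Rock the stuck mixing ball out of a flask

### The job

The steel mixing ball is stuck behind the fins in the neck of the flat plastic flask. Pick the flask up, tip its neck down over the tin tray and rock it from side to side until the ball comes free and drops into the tray, then lay the empty flask flat on the bench again, clear of the tray. Do not knock over the jar behind the work.

Things in the scene. Friction and masses are not known exactly. Their poses are not given: they have to be found in the camera images.
- flask: Flat clear plastic flask, 0.16 kg, lying on a broad side. Origin: middle of its body, 18 mm above the bench as it lies; x runs from mouth to base, y across the width, z up. Body hollow, 90 mm long (x -45 to 45), 60 wide, 32 thick: grip it across the 60 mm at its middle. White rims round base (64 wide, 36 thick, x to 47) and mouth carry it. It narrows to the neck over x -45 to -62.
- flask_mouth (a point): Centre of the flask's open mouth, 115 mm from its origin along -x. The neck (x -62 to -115 mm) is rectangular, 40 x 32 mm outside and 34 (y) x 26 (z) mm inside; the white mouth rim is 44 x 36 mm.
- fin_inner (a point): Middle of the inner of two white fins in the neck, as tall as its inside, 3 mm thick. It reaches 16 mm in from the flask's +y side at x = -78 mm; its tip leans 4 mm back to the base, so tipping alone leaves the ball caught. Neck about 35 deg down, roll the flask about its x by 20 to 30 deg, its -y side lower: the ball rolls off the fin and past it.
- fin_outer (a point): Middle of the outer fin, alike but from the flask's -y side at x = -101 mm. It catches the ball once past the inner fin; roll the flask 20 to 30 deg the other way (+y side lower), neck still 35 deg down, and the ball comes out at the mouth. A ball that has run back into the body returns when the neck is tipped down again.
- ball_center (a point): Centre of the steel mixing ball, 14 mm across, 12 g, loose in the neck of the flask, at first behind (on the base side of) the inner fin.
- tin_tray: Open shallow tin tray, 90 mm (its x) by 150 mm (its y) by 20 mm high, walls and floor 2 mm, standing loose on the bench. Origin: centre of its underside.
- screw_jar: Glass jar with a metal lid, 62 mm across, 80 mm high, bystander. Origin: centre of its underside, z up.
Things that resemble listed ones, but are neither listed nor needed, are in the scene too. What is shaped like the flask but brown is not meant.

How it is judged:
On the way, in this order (a step that is already met when the one before it is completed fails the run):
1. the flask is held up off the bench with its neck tipped down and the ball still inside (height (world z) of flask above 0.05 m and angle between flask's own x axis and vertical below 1.4 rad and distance between ball_center and flask below 0.12 m), for 0.1 s.
2. the ball lies in the tray while the flask is still held up (height (world z) of flask above 0.05 m and x of ball_center in the frame of tin_tray between -0.045 and 0.045 m and y of ball_center in the frame of tin_tray between -0.075 and 0.075 m and z of ball_center in the frame of tin_tray below 0.02 m), for 0.2 s.
At the end, for the whole second after the job is handed in: The ball lies on the floor of the tray (within its walls, centre less than 20 mm above the tray's underside), the tray stands flat (within 0.1 rad), and the flask lies flat on the bench on a broad side (within 0.15 rad, its middle 10 to 26 mm above the bench), at rest and not touching the tray (x of ball_center in the frame of tin_tray between -0.045 and 0.045 m and y of ball_center in the frame of tin_tray between -0.075 and 0.075 m and z of ball_center in the frame of tin_tray below 0.02 m and angle between tin_tray's own z axis and vertical below 0.1 rad and angle between the z axis of flask and the z axis of tin_tray, either way round below 0.15 rad and height (world z) of flask between 0.01 and 0.026 m and contact force between flask and tin_tray below 0.05 N and linear speed of flask below 0.02 m/s).
It fails at once if the jar is knocked over (angle between screw_jar's own z axis and vertical above 0.5 rad).
It also fails if it takes over 51 s, if anything falls off the work surface, if the arm or the gripper's body presses on something with over 40 N, if the wrist force passes 120 N, or if a joint passes its speed limit or range.

### The arm

A 7-joint arm with a two-finger parallel gripper is mounted at the origin on the work surface; the furniture and walls round the work are solid. World frame = base frame: x ahead of the robot, y to its left, z up, the work surface at z = 0. Lengths are in m, angles in rad, forces in N, time in s.
With the tool pointing down it reaches from about 0.425 to 0.875 m from the base axis. Payload 4.7 kg.
Tool frame: the origin (TCP) lies at the very end of the fingers, on their centre line; the grasp point (between the pads) lies 19 mm behind it; z points along the fingers, y is the line along which they close (so a half turn about z gives the same grasp; the last joint's range is limited). The gripper opens to 85 mm and grips with 20 to 120 N. Pads are 22 mm wide; open, the fingers measure 114 mm over their backs; the gripper's body (76 mm by 85 mm) begins 54 mm behind the grasp point. The pads swing forward as they close: fully open they stand 13 mm farther back than shut.
Start: joints at [1.199, 0.321, -0.07, 1.45, 0.023, 1.371, -0.057], TCP at [0.245, -0.602, 0.231] pointing down, gripper open.
Joint ranges: [-2.86, 2.86], [-0.3, 2.09], [-1.38, 1.24], [0.06, 2.45], [-1.56, 4.7], [0.09, 2.05], [-2.69, 2.69]. Speed limits (rad/s): [2.57, 2.57, 3.14, 3.14, 3.14, 3.14, 3.14].

### API

Orientations are given as a unit quaternion [w, x, y, z].
In Python, from bench import readout, cams, job gives the robot as it stands.
- The arm moves only by the tool arm_command, never from a script. Its arguments are lists of equal length, an entry for each row: "linear": the shift along the tool's x, y, z as a fraction of full scale, a list of three; "angular": the turn, a rotation vector about the tool's x, y, z as a fraction of full scale, a list of three; "grip": the closure, from -1 (fully open) to 1 (shut). A call has 1 to 20 rows; each row is the pose to reach, as a shift and turn from the pose commanded when the call began, along the tool's axes at that moment, turning the shorter way round; what a row does not reach only later rows make up. Full scale, the value 1, is 30 cm for a shift and 2 pi rad for a turn. A row lasts 1/8 s, in which the tool goes at most 62.5 mm and 10.7 degrees, less where a joint would pass 70% of its speed; a pose out of reach is approached as far as the arm can. A call with a number of a shift or a turn outside -1 to 1 is refused whole. A call with a gripper value outside its range is refused whole. The fingers move at their own pace and stop on an object; "grip_force" is the grip in N (left out, the last holds). Time passes only in rows, so rows that repeat a pose let the fingers close. It gives the time, the measured TCP pose, the force, the opening and the grip force at its end, in the units of the state.
- readout.read_state(): the state, without advancing time (a new reading comes with each control period).
- cams.get_image(name): name is "scene" or "top"; returns a dict with "color" (400x640x3 uint8, red, green, blue), "range_z" (400x640 float32, m along the optical axis (not along the pixel's ray), 0 where there is no reading), "camera_matrix" (3x3 intrinsics, pixels), "rvec" (rotation vector, rad) and "tvec" (3), from world to camera coordinates, as OpenCV has them. Camera axes: x right, y down, z forward; pixel columns grow to the right and rows downward; lengths in m; the calibration is good to about 2 mm. A picture is of the moment at which its call begins.
- job.finish_job(): hands the job in; it is judged then, once.
The state is a dict: "time": time; "q": joint angles; "joint_velocities": joint speeds; "joint_torque": joint torques, N m; "position": TCP position; "ee_rot": TCP orientation; "ft_force": force on the tool from outside, world axes, zero at the start; "torque": the same for the moment, N m; "gripper_width": finger opening in m; "finger_force": force on a finger pad.
Only numpy, scipy, OpenCV 4.12 (cv2) and the standard library are available. Lean on these libraries where they do the work, as an engineer would, in place of code of your own. Each camera call takes 0.05 s, during which the arm holds its last target. There are 200 camera calls.

## Working session

There is one attempt and no reset: what is moved stays moved. The work goes in short steps, Python scripts to look and compute and a tool call to move; the robot and the scene stay as the last step left them, time stands still between calls to the robot, and variables do not carry over. Pictures are saved under pics/ and viewed, at most 10 in all, crops included, and the job is handed in when it is done.

Besides the shell and the picture viewer there is one more tool, called after ">>>" by a JSON object that holds its "api" and its "payload". arm_command: Moves the arm, as the interface text tells. Shift numbers are shares of 30 cm and turn numbers shares of 2 pi rad, none past 1 either way. Its arguments: {"type":"object","properties":{"linear":{"type":"array"},"angular":{"type":"array"},"grip":{"type":"array"},"grip_force":{"type":"number"}},"required":["linear","angular","grip"]}

```bash
mkdir -p pics; cat > h.py <<'E'
import numpy as np, cv2
from bench import readout, cams, job
def cam(n):
    d=cams.get_image(n); R=cv2.Rodrigues(np.array(d['rvec'],float))[0]; t=np.array(d['tvec'],float).ravel()
    return d,R,t
def pts(d,R,t):
    K=np.array(d['camera_matrix']); z=d['range_z']; v,u=np.mgrid[:z.shape[0],:z.shape[1]]
    P=np.stack([(u-K[0,2])/K[0,0]*z,(v-K[1,2])/K[1,1]*z,z],-1)
    return (P-t)@R
def ray(d,R,t,u,v,h):
    K=np.array(d['camera_matrix']); c=-R.T@t; r=R.T@np.array([(u-K[0,2])/K[0,0],(v-K[1,2])/K[1,1],1])
    return c+r*(h-c[2])/r[2]
E
python3 - <<'E'
from h import *
for n in('scene','top'):
    d,R,t=cam(n); cv2.imwrite(f'pics/{n}0.png',d['color'][:,:,::-1]); print(n,-R.T@t,R.tolist())
    np.savez(f'{n}0.npz',color=d['color'],z=d['range_z'],K=d['camera_matrix'],R=R,t=t)
s=readout.read_state();print(s['time'],s['position'],s['ee_rot'],s['gripper_width'])
E
```

```text
scene [-0.21390683  0.70709959  0.9152742 ] [[-0.7191280450517584, -0.6946825775783818, -0.01646120375585064], [-0.4444367103557474, 0.478028381124994, -0.7576046972710633], [0.5341637064685298, -0.5374988216248231, -0.6525060547180608]]
top [ 0.40738425 -0.01244176  1.12119501] [[-0.012716943943624548, -0.9997543990379072, -0.01814995705470482], [-0.9927484794227854, 0.01479358275110898, -0.11929629714762005], [0.11953550075388433, 0.01650125794413882, -0.9926927886036944]]
0.1 [ 0.24440031 -0.601773    0.23030841] [-8.55135760e-04  9.81440250e-01  1.91766156e-01 -2.13278970e-04] 0.08516258613338155
```

View pics/top0.png

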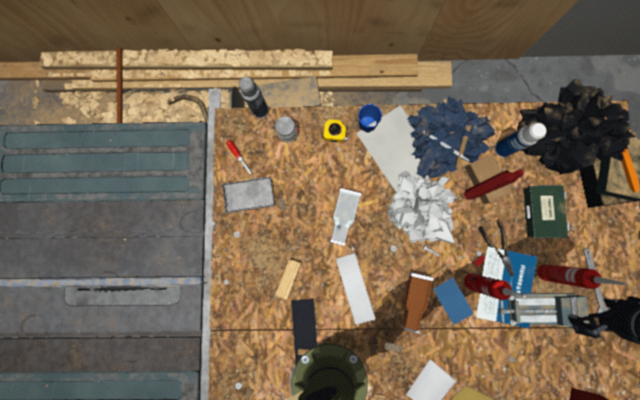

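View pics/scene0.png

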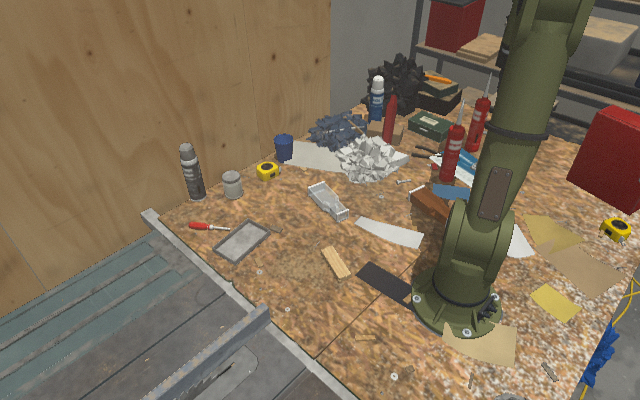

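The top view shows the clear flask at about (345,216), a brown lookalike at (418,300), the tray at (248,194) and the jar at (286,128). In the scene view they are at (328,201), (440,205), (241,242) and (232,185). The clear flask fits the description and the brown one is excluded. I'll confirm that, and which end is the mouth, in an enlarged crop.

```bash
python3 - <<'E'
from h import *
T=np.load('top0.npz');S=np.load('scene0.npz')
a=cv2.resize(T['color'][180:255,310:380],None,fx=5.5,fy=5.5,interpolation=3)
b=cv2.resize(S['color'][172:230,298:358],None,fx=6.5,fy=6.5,interpolation=3)
H=max(a.shape[0],b.shape[0]); f=lambda i:cv2.copyMakeBorder(i,0,H-i.shape[0],0,0,0)
cv2.imwrite('pics/crop.png',np.hstack([f(a),f(b)])[:,:,::-1])
for n,D in(('top',T),('scene',S)):
    d={'range_z':D['z'],'camera_matrix':D['K']}
    P=pts(d,D['R'],D['t'])
    for name,(xa,xb,ya,yb) in {'flask':((.5,.75,-.08,.13)),'tray':(.5,.75,.2,.42),'jar':(.72,.92,.14,.26)}.items():
        m=(P[...,0]>xa)&(P[...,0]<xb)&(P[...,1]>ya)&(P[...,1]<yb)&(P[...,2]>.009)&(D['z']>0)
        k,l,st,c=cv2.connectedComponentsWithStats(m.astype(np.uint8))
        for i in range(1,k):
            if st[i,4]<25: continue
            q=P[l==i]; r=cv2.minAreaRect(q[:,:2].astype(np.float32)*1000)
            print(n,name,st[i],np.round(r[0],0),np.round(r[1],0),round(r[2],1),'z',np.percentile(q[:,2],[5,50,95]).round(3))
E
```

```text
top flask [282 126  16  17 211] [735. 110.] [29. 41.] 0.4 z [0.014 0.07  0.083]
top flask [324 130  24  12 244] [735. -31.] [30. 72.] 0.0 z [0.015 0.034 0.037]
top flask [335 189  19  23 330] [533. -53.] [54. 67.] 89.0 z [0.032 0.035 0.038]
top tray [226 140  26  34 166] [676. 271.] [127.  20.] 35.1 z [0.01  0.016 0.022]
top tray [222 178  40  35  90] [555. 255.] [ 90. 124.] 8.5 z [0.01  0.018 0.022]
top jar [239  77  30  41 704] [827. 206.] [48. 50.] 68.7 z [0.027 0.151 0.203]
top jar [275 120   6  19  35] [749. 145.] [40.  8.] 2.6 z [0.044 0.079 0.082]
scene flask [260 163  22  17 215] [732. -28.] [78. 33.] 88.7 z [0.011 0.029 0.037]
scene flask [229 172  14  26 183] [733. 111.] [32. 38.] 2.7 z [0.015 0.06  0.082]
scene flask [307 183  24  22 254] [533. -54.] [55. 69.] 84.4 z [0.016 0.034 0.038]
scene tray [189 221  41   9 158] [675. 274.] [126.  20.] 37.0 z [0.01  0.016 0.021]
scene tray [212 223  50  41 283] [554. 256.] [ 94. 125.] 8.2 z [0.01  0.016 0.022]
scene jar [179 142  27  58 938] [824. 211.] [52. 50.] 83.8 z [0.021 0.118 0.202]
scene jar [222 175  12  24 165] [746. 147.] [48. 14.] 0.5 z [0.013 0.05  0.081]
```

View pics/crop.png

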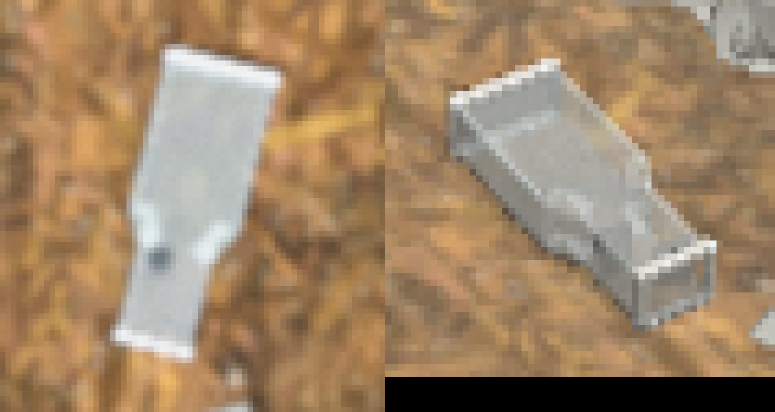

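The crop confirms the clear flask. Its base rim is at the top (about px 350,192), its mouth at the bottom (about px 338,242), and the ball is dark at about (339,227). Next I'll refine the poses and work out the approach.

```bash
python3 - <<'E'
from h import *
from scipy.spatial.transform import Rotation as Ro
o=[]
for n in('top','scene'):
    D=np.load(n+'0.npz'); d={'range_z':D['z'],'camera_matrix':D['K']}; P=pts(d,D['R'],D['t'])
    for name,(xa,xb,ya,yb) in {'flask':((.3,.66,-.14,.04)),'tray':(.46,.64,.14,.36)}.items():
        m=(P[...,0]>xa)&(P[...,0]<xb)&(P[...,1]>ya)&(P[...,1]<yb)&(P[...,2]>.008)&(P[...,2]<.05)&(D['z']>0)
        k,l,st,c=cv2.connectedComponentsWithStats(cv2.dilate(m.astype(np.uint8),np.ones((3,3))))
        i=1+st[1:,4].argmax(); q=P[(l==i)&m]; r=cv2.minAreaRect(q[:,:2].astype(np.float32)*1000)
        print(n,name,st[i],np.round(r[0]),np.round(r[1]),round(r[2],1),cv2.boxPoints(r).round().tolist())
# rim ends, top: crop corners -> pixels, z=.036
    if n=='top': L=[(165,50),(282,75),(113,338),(193,355)];g=lambda c:(310+c[0]/5.5,180+c[1]/5.5)
    else: L=[(452,95),(560,62),(635,272),(716,242)];g=lambda c:(298+(c[0]-385)/6.5,172+c[1]/6.5)
    e=[ray(d,D['R'],D['t'],*g(c),.036)[:2] for c in L]
    b,m=(e[0]+e[1])/2,(e[2]+e[3])/2; u=b-m
    print(n,'base',b,'mouth',m,'len',np.linalg.norm(u),'yaw',np.degrees(np.arctan2(u[1],u[0])),'widths',np.linalg.norm(e[0]-e[1]),np.linalg.norm(e[2]-e[3]),'origin',m+u/np.linalg.norm(u)*.115)
s=readout.read_state();w,x,y,z=s['ee_rot'];print(Ro.from_quat([x,y,z,w]).as_matrix().round(3))
E
```

```text
top flask [ 330  188   32   58 1154] [482. -53.] [ 62. 163.] 75.7 [[396.0, -63.0], [554.0, -103.0], [569.0, -42.0], [411.0, -2.0]]
top tray [221 176  55  38 531] [557. 242.] [ 91. 151.] 8.2 [[501.0, 310.0], [523.0, 160.0], [613.0, 173.0], [591.0, 323.0]]
top base [ 0.55839542 -0.07344484] mouth [ 0.40492806 -0.03234886] len 0.1588745191628287 yaw -14.99112513574367 widths 0.0652206014047102 0.043875231558673615 origin [ 0.51601413 -0.06209584]
scene flask [306 180  44  42 992] [481. -50.] [ 65. 168.] 75.9 [[392.0, -61.0], [555.0, -102.0], [571.0, -39.0], [408.0, 2.0]]
scene tray [211 217  69  48 899] [572. 232.] [137. 181.] 2.6 [[499.0, 320.0], [508.0, 139.0], [645.0, 145.0], [636.0, 326.0]]
scene base [ 0.55441815 -0.07260946] mouth [ 0.40431996 -0.03058419] len 0.1558704278793657 yaw -15.64145924664192 widths 0.06004693410150021 0.04359759513020605 origin [ 0.51506125 -0.06159011]
[[ 0.926  0.376 -0.001]
 [ 0.376 -0.926  0.002]
 [-0.    -0.002 -1.   ]]
```

>>> {"api": "arm_command", "payload": {"linear": [[0,0,-0.2],[0,0,-0.4],[0,0,-0.57],[0,0,-0.57],[0.15,-0.13,-0.57],[0.3,-0.27,-0.57],[0.45,-0.4,-0.57],[0.6,-0.53,-0.57],[0.757,-0.665,-0.57],[0.757,-0.665,-0.57]], "angular": [[0,0,0],[0,0,0],[0,0,0],[0,0,0],[0,0,0],[0,0,0],[0,0,0],[0,0,0],[0,0,0],[0,0,0]], "grip": [-1,-1,-1,-1,-1,-1,-1,-1,-1,-1]}}

```text
time: 1.35
position: [0.3829, -0.3262, 0.4016]
ee_rot: [-0.001, 0.98, 0.197, 0.0]
ft_force: [-0.0, -0.7, 0.2]
gripper_width: 0.0856
finger_force: 0.0
```

>>> {"api": "arm_command", "payload": {"linear": [[0.15,-0.13,0],[0.3,-0.27,0],[0.45,-0.4,0],[0.6,-0.53,0],[0.757,-0.665,0],[0.757,-0.665,0.2],[0.757,-0.665,0.4],[0.757,-0.665,0.6],[0.757,-0.665,0.8],[0.757,-0.665,0.95],[0.757,-0.665,0.95],[0.757,-0.665,0.95]], "angular": [[0,0,0.02],[0,0,0.04],[0,0,0.06],[0,0,0.08],[0,0,0.1017],[0,0,0.1017],[0,0,0.1017],[0,0,0.1017],[0,0,0.1017],[0,0,0.1017],[0,0,0.1017],[0,0,0.1017]], "grip": [-1,-1,-1,-1,-1,-1,-1,-1,-1,-1,-1,-1]}}

```text
time: 2.85
position: [0.5161, -0.0621, 0.1185]
ee_rot: [0.0, 0.992, -0.126, 0.001]
ft_force: [1.1, 0.5, -0.5]
gripper_width: 0.0852
finger_force: 0.0
```

```bash
cat > st.py <<'E'
from h import *
from scipy.spatial.transform import Rotation as Ro
s=readout.read_state();w,x,y,z=s['ee_rot'];M=Ro.from_quat([x,y,z,w]).as_matrix()
print(s['time'],s['position'],s['q'],s['gripper_width'],s['ft_force']);print(M.round(3),np.degrees(np.arctan2(M[1,0],M[0,0])))
E
python3 st.py
```

```text
2.85 [ 0.5160935  -0.06210015  0.11850918] [ 0.61804909  0.17573726 -0.5952178   1.89341381  0.1102125   1.10316142
 -1.84411883] 0.08516961522860063 [ 1.08923408  0.53055632 -0.53547689]
[[ 0.968 -0.251  0.001]
 [-0.251 -0.968 -0.   ]
 [ 0.001 -0.    -1.   ]] -14.532667901238817
```

>>> {"api": "arm_command", "payload": {"linear": [[0,0,0.1],[0,0,0.2],[0,0,0.28],[0,0,0.34],[0,0,0.37],[0,0,0.37],[0,0,0.37],[0,0,0.37],[0,0,0.37],[0,0,0.37],[0,0,0.37],[0,0,0.37]], "angular": [[0,0,0],[0,0,0],[0,0,0],[0,0,0],[0,0,0],[0,0,0],[0,0,0],[0,0,0],[0,0,0],[0,0,0],[0,0,0],[0,0,0]], "grip": [-1,-1,-1,-1,-1,-1,0,1,1,1,1,1], "grip_force": 45}}

```text
time: 4.35
position: [0.5162, -0.0617, 0.0073]
ee_rot: [0.0, 0.992, -0.126, 0.001]
ft_force: [-0.9, 1.0, 5.2]
gripper_width: 0.0592
finger_force: 49.2
```

>>> {"api": "arm_command", "payload": {"linear": [[0,0,-0.08],[0,0,-0.2],[0,0,-0.35],[0,0,-0.5],[0,0,-0.65],[0,0,-0.81],[0,0,-0.81],[0.02,-0.1,-0.81],[0.04,-0.22,-0.81],[0.06,-0.35,-0.81],[0.08,-0.48,-0.81],[0.107,-0.6,-0.81],[0.107,-0.6,-0.81]], "angular": [[0,0,0],[0,0,0],[0,0,0],[0,0,0],[0,0,0],[0,0,0],[0,0,0],[0,0,0],[0,0,0],[0,0,0],[0,0,0],[0,0,0],[0,0,0]], "grip": [1,1,1,1,1,1,1,1,1,1,1,1,1]}}

```text
time: 5.98
position: [0.5905, 0.1084, 0.2471]
ee_rot: [-0.001, 0.992, -0.123, -0.002]
ft_force: [0.4, -0.7, -2.1]
gripper_width: 0.0588
finger_force: 49.4
```

>>> {"api": "arm_command", "payload": {"linear": [[0.02,-0.1,0],[0.04,-0.22,0],[0.06,-0.35,0],[0.08,-0.48,0],[0.107,-0.6,0],[0.107,-0.6,0],[0.107,-0.6,0],[0.107,-0.6,0]], "angular": [[0,0,-0.016],[0,0,-0.032],[0,0,-0.048],[0,0,-0.064],[0,0,-0.082],[0,0,-0.082],[0,0,-0.082],[0,0,-0.082]], "grip": [1,1,1,1,1,1,1,1]}}

```text
time: 6.98
position: [0.6678, 0.2686, 0.2491]
ee_rot: [0.001, 0.992, 0.129, -0.0]
ft_force: [-0.0, -0.6, -1.3]
gripper_width: 0.0591
finger_force: 49.5
```

>>> {"api": "arm_command", "payload": {"linear": [[0,0,0],[0,0,0],[0,0,0],[0,0,0],[0,0,0],[0,0,0],[0,0,0],[0,0,0]], "angular": [[0,0.02,0],[0,0.04,0],[0,0.06,0],[0,0.08,0],[0,0.0972,0],[0,0.0972,0],[0,0.0972,0],[0,0.0972,0]], "grip": [1,1,1,1,1,1,1,1]}}

```text
time: 7.98
position: [0.6689, 0.2709, 0.2505]
ee_rot: [-0.04, 0.946, 0.124, 0.298]
ft_force: [1.0, 0.2, -1.4]
gripper_width: 0.0592
finger_force: 49.5
```

```bash
cat >> st.py <<'E'
p=s['position'];O=p-.0107*M[:,2];mo=O-.115*M[:,0]
print('origin',O.round(3),'mouth',mo.round(3),'to target in tool, fraction',(M.T@(np.array([.571,.246,.058])-mo)/.3).round(3))
E
python3 st.py; python3 - <<'E'
from h import *
for n in('scene','top'):
    d,R,t=cam(n); cv2.imwrite(f'pics/{n}1.png',d['color'][:,:,::-1])
a=cv2.imread('pics/scene1.png')[80:300,150:420];b=cv2.imread('pics/top1.png')[90:310,180:380]
cv2.imwrite('pics/c1.png',cv2.resize(np.hstack([a,b]),None,fx=1.7,fy=1.7))
E
```

```text
7.975 [0.6688748  0.2709193  0.25049684] [ 0.33038981  0.13703042 -0.8694715   1.81479055  0.39403672  0.67066977
 -2.05163594] 0.05922803533341405 [ 1.02030021  0.19728896 -1.37594289]
[[ 0.791  0.258  0.554]
 [ 0.211 -0.966  0.149]
 [ 0.574 -0.001 -0.819]] 14.923800935484078
origin [0.663 0.269 0.259] mouth [0.572 0.245 0.193] to target in tool, fraction [-0.261 -0.003  0.368]
```

View pics/c1.png

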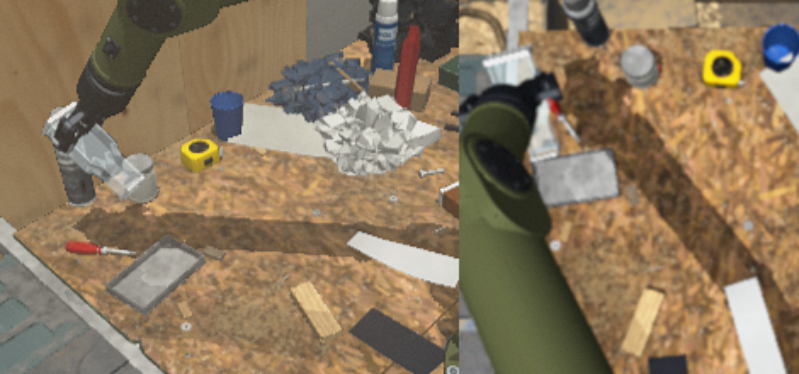

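The view shows the flask held neck down, with its mouth above the tray. I'll lower it and do the first roll.

>>> {"api": "arm_command", "payload": {"linear": [[-0.07,0,0.09],[-0.13,0,0.18],[-0.2,0,0.27],[-0.261,0,0.368],[-0.261,0,0.368],[-0.261,0,0.368],[-0.261,0,0.368],[-0.261,0,0.368],[-0.261,0,0.368],[-0.261,0,0.368],[-0.261,0,0.368],[-0.261,0,0.368],[-0.261,0,0.368],[-0.261,0,0.368],[-0.261,0,0.368],[-0.261,0,0.368],[-0.261,0,0.368],[-0.261,0,0.368]], "angular": [[0,0,0],[0,0,0],[0,0,0],[0,0,0],[0,0,0],[0,0,0],[0.015,0,0],[0.03,0,0],[0.045,0,0],[0.06,0,0],[0.072,0,0],[0.072,0,0],[0.072,0,0],[0.072,0,0],[0.072,0,0],[0.072,0,0],[0.072,0,0],[0.072,0,0]], "grip": [1,1,1,1,1,1,1,1,1,1,1,1,1,1,1,1,1,1]}}

```text
time: 10.32
position: [0.6667, 0.2706, 0.1139]
ee_rot: [-0.25, 0.913, 0.188, 0.262]
ft_force: [0.7, 0.1, -2.0]
gripper_width: 0.0591
finger_force: 49.7
```

```bash
python3 st.py; python3 - <<'E'
from h import *
for n in('scene','top'):
    d,R,t=cam(n); cv2.imwrite(f'pics/{n}2.png',d['color'][:,:,::-1])
a=cv2.imread('pics/scene2.png')[150:270,170:290];b=cv2.imread('pics/top2.png')[130:230,210:300]
cv2.imwrite('pics/c2.png',np.hstack([cv2.resize(a,(480,480),interpolation=2),cv2.resize(b,(320,480)[::1],interpolation=2)]))
E
```

```text
10.325 [0.66673405 0.27058928 0.11389542] [ 0.83298676  0.66338229 -1.25665703  1.92736206  0.29331128  0.40520508
 -1.55609314] 0.05908855920067727 [ 0.65501051  0.10101376 -2.02079535]
[[ 0.791  0.475  0.385]
 [ 0.212 -0.804  0.556]
 [ 0.573 -0.358 -0.737]] 15.023327077682632
origin [0.663 0.265 0.122] mouth [0.572 0.24  0.056] to target in tool, fraction [ 0.007 -0.019  0.005]
```

View pics/c2.png

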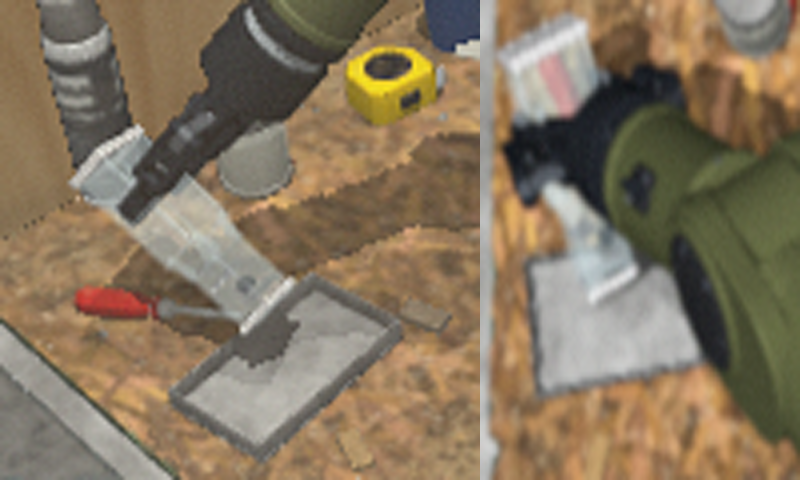

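The ball is past the inner fin and sits at the outer fin (scene crop 248,285), and the mouth is over the tray. I'll roll the other way.

>>> {"api": "arm_command", "payload": {"linear": [[0,0,0],[0,0,0],[0,0,0],[0,0,0],[0,0,0],[0,0,0],[0,0,0],[0,0,0],[0,0,0],[0,0,0],[0,0,0],[0,0,0],[0,0,0],[0,0,0],[0,0,0],[0,0,0],[0,0,0]], "angular": [[-0.02,0,0],[-0.04,0,0],[-0.06,0,0],[-0.075,0,0],[-0.088,0,0],[-0.1,0,0],[-0.11,0,0],[-0.12,0,0],[-0.13,0,0],[-0.142,0,0],[-0.142,0,0],[-0.142,0,0],[-0.142,0,0],[-0.142,0,0],[-0.142,0,0],[-0.142,0,0],[-0.142,0,0]], "grip": [1,1,1,1,1,1,1,1,1,1,1,1,1,1,1,1,1]}}

```text
time: 12.55
position: [0.6669, 0.2702, 0.114]
ee_rot: [0.168, 0.931, 0.056, 0.318]
ft_force: [0.6, -1.0, -1.2]
gripper_width: 0.0593
finger_force: 49.7
```

```bash
python3 st.py; python3 - <<'E'
from h import *
for n in('scene','top'):
    d,R,t=cam(n); cv2.imwrite(f'pics/{n}3.png',d['color'][:,:,::-1])
a=cv2.imread('pics/scene3.png')[150:270,170:290];b=cv2.imread('pics/top3.png')[130:230,210:300]
cv2.imwrite('pics/c3.png',np.hstack([cv2.resize(a,(480,480),interpolation=2),cv2.resize(b,(320,480)[::1],interpolation=2)]))
E
```

```text
12.55 [0.6668986  0.27019678 0.11395002] [-1.1697317   0.40094976  0.51430114  1.85959943  0.73349629  0.73552609
 -2.68038112] 0.05928126967531051 [ 0.6441878  -1.03226866 -1.21742225]
[[ 0.791 -0.002  0.611]
 [ 0.212 -0.937 -0.277]
 [ 0.573  0.349 -0.741]] 14.974580137844598
origin [0.66  0.273 0.122] mouth [0.569 0.249 0.056] to target in tool, fraction [0.006 0.011 0.001]
```

View pics/c3.png

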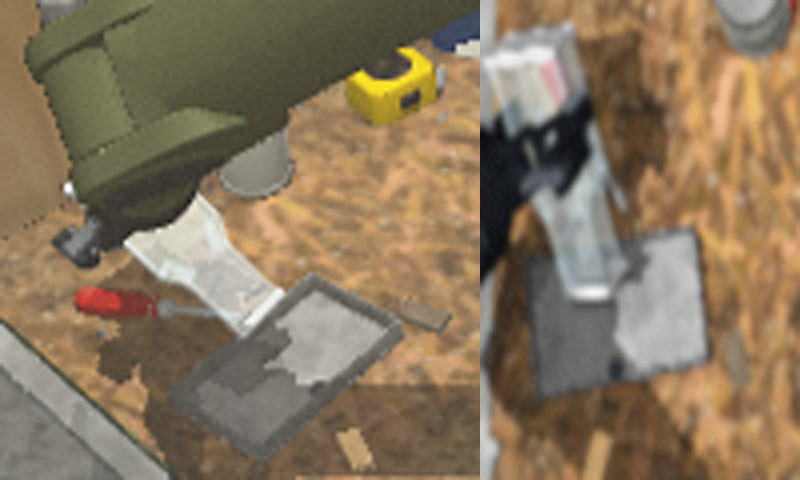

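The ball lies in the tray (scene crop 318,388; top crop 615,370) and the neck is empty. Joint 7 is close to its limit, so I'll roll back first and then lift.

>>> {"api": "arm_command", "payload": {"linear": [[0,0,0],[0,0,0],[0,0,0],[0,0,0],[0,0,0],[0,0,0],[0,0,0],[0,0,0],[0,0,0]], "angular": [[0.012,0,0],[0.022,0,0],[0.032,0,0],[0.042,0,0],[0.052,0,0],[0.062,0,0],[0.07,0,0],[0.07,0,0],[0.07,0,0]], "grip": [1,1,1,1,1,1,1,1,1]}}

```text
time: 13.78
position: [0.6666, 0.2706, 0.1138]
ee_rot: [-0.039, 0.946, 0.125, 0.298]
ft_force: [-0.4, -1.1, -2.5]
gripper_width: 0.0592
finger_force: 49.7
```

>>> {"api": "arm_command", "payload": {"linear": [[0.05,0,-0.06],[0.1,0,-0.14],[0.15,0,-0.22],[0.2,0,-0.3],[0.261,0,-0.368],[0.261,0,-0.368],[0.261,0,-0.368]], "angular": [[0,0,0],[0,0,0],[0,0,0],[0,0,0],[0,0,0],[0,0,0],[0,0,0]], "grip": [1,1,1,1,1,1,1]}}

```text
time: 14.65
position: [0.6665, 0.2711, 0.2473]
ee_rot: [-0.039, 0.946, 0.125, 0.297]
ft_force: [0.5, -0.2, -2.5]
gripper_width: 0.0594
finger_force: 49.7
```

```bash
python3 st.py
```

```text
14.65 [0.66647644 0.27108251 0.24727454] [-0.73346812  0.06419971  0.25674641  1.8544243   0.18433456  0.63732173
 -1.90511528] 0.059391929245500366 [ 0.454136   -0.17267258 -2.45995395]
[[ 0.792  0.26   0.552]
 [ 0.214 -0.966  0.147]
 [ 0.571  0.001 -0.821]] 15.095298782763603
origin [0.661 0.27  0.256] mouth [0.569 0.245 0.19 ] to target in tool, fraction [-0.247 -0.003  0.366]
```

>>> {"api": "arm_command", "payload": {"linear": [[0,0,0],[0,0,0],[0,0,0],[0,0,0],[0,0,0],[0,0,0],[0,0,0]], "angular": [[0,-0.02,0],[0,-0.04,0],[0,-0.06,0],[0,-0.08,0],[0,-0.0972,0],[0,-0.0972,0],[0,-0.0972,0]], "grip": [1,1,1,1,1,1,1]}}

```text
time: 15.52
position: [0.667, 0.2706, 0.2477]
ee_rot: [0.001, 0.991, 0.131, -0.0]
ft_force: [-0.1, 0.1, -1.1]
gripper_width: 0.059
finger_force: 49.6
```

>>> {"api": "arm_command", "payload": {"linear": [[-0.1,0.12,0],[-0.22,0.26,0],[-0.34,0.41,0],[-0.46,0.56,0],[-0.57,0.7,0],[-0.68,0.83,0],[-0.772,0.942,0],[-0.772,0.942,0],[-0.772,0.942,0],[-0.772,0.942,0]], "angular": [[0,0,0.012],[0,0,0.024],[0,0,0.036],[0,0,0.048],[0,0,0.06],[0,0,0.072],[0,0,0.082],[0,0,0.082],[0,0,0.082],[0,0,0.082]], "grip": [1,1,1,1,1,1,1,1,1,1]}}

```text
time: 16.77
position: [0.5174, -0.0606, 0.2492]
ee_rot: [-0.0, 0.992, -0.125, 0.0]
ft_force: [0.8, -0.5, -1.4]
gripper_width: 0.059
finger_force: 49.7
```

```bash
python3 st.py
```

```text
16.775 [ 0.51741205 -0.06060503  0.24916118] [-0.41078254  0.02815113  0.48933233  1.75836837 -0.0137093   1.35824652
 -1.73998071] 0.05904235291158463 [ 0.78345007 -0.46070254 -1.35457713]
[[ 0.969 -0.248  0.   ]
 [-0.248 -0.969  0.   ]
 [ 0.    -0.    -1.   ]] -14.350300770064743
origin [ 0.517 -0.061  0.26 ] mouth [ 0.406 -0.032  0.26 ] to target in tool, fraction [ 0.303 -1.034  0.673]
```

>>> {"api": "arm_command", "payload": {"linear": [[0,0,0.15],[0,0,0.3],[0,0,0.45],[0,0,0.58],[0,0,0.68],[0,0,0.75],[0,0,0.78],[0,0,0.795],[0,0,0.802],[0,0,0.802],[0,0,0.802]], "angular": [[0,0,0],[0,0,0],[0,0,0],[0,0,0],[0,0,0],[0,0,0],[0,0,0],[0,0,0],[0,0,0],[0,0,0],[0,0,0]], "grip": [1,1,1,1,1,1,1,1,1,1,1]}}

```text
time: 18.15
position: [0.5175, -0.0622, 0.0093]
ee_rot: [-0.0, 0.992, -0.126, 0.001]
ft_force: [-1.2, 0.7, -2.5]
gripper_width: 0.0592
finger_force: 49.6
```

>>> {"api": "arm_command", "payload": {"linear": [[0,0,0],[0,0,0],[0,0,0],[0,0,0],[0,0,0],[0,0,0],[0,0,0],[0,0,0],[0,0,-0.05],[0,0,-0.12],[0,0,-0.25],[0,0,-0.4],[0,0,-0.55],[0,0,-0.7],[0,0,-0.7],[0,0,-0.7]], "angular": [[0,0,0],[0,0,0],[0,0,0],[0,0,0],[0,0,0],[0,0,0],[0,0,0],[0,0,0],[0,0,0],[0,0,0],[0,0,0],[0,0,0],[0,0,0],[0,0,0],[0,0,0],[0,0,0]], "grip": [0,-0.5,-1,-1,-1,-1,-1,-1,-1,-1,-1,-1,-1,-1,-1,-1]}}

```text
time: 20.15
position: [0.5167, -0.0622, 0.2188]
ee_rot: [-0.0, 0.992, -0.126, 0.0]
ft_force: [0.8, 0.6, 0.6]
gripper_width: 0.0853
finger_force: 0.0
```

```bash
python3 - <<'E'
from h import *
for n in('scene','top'):
    d,R,t=cam(n); cv2.imwrite(f'pics/{n}4.png',d['color'][:,:,::-1])
    P=pts(d,R,t)
    m=(P[...,0]>.38)&(P[...,0]<.6)&(P[...,1]>-.13)&(P[...,1]<.03)&(P[...,2]>.02)&(P[...,2]<.06)
    q=P[m]; print(n,m.sum(),np.percentile(q[:,2],[5,50,95]).round(3) if m.sum() else'')
a=cv2.imread('pics/scene4.png')[150:270,190:370];b=cv2.imread('pics/top4.png')[130:260,210:370]
cv2.imwrite('pics/c4.png',np.hstack([cv2.resize(a,(400,267),interpolation=2),cv2.resize(b,(328,267),interpolation=2)]))
E
```

```text
scene 679 [0.025 0.035 0.038]
top 0
```

View pics/c4.png

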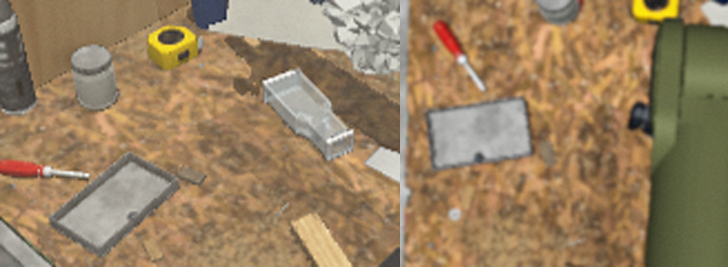

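The flask lies flat at its old place (body top about 35 mm, as before). The ball is in the tray (scene crop 131,216; top crop 479,156) and the jar is upright.

```bash
python3 -c "
from bench import job
print(job.finish_job())"
```

```text
the job is handed in; nothing more can be done
None
```

The ball is in the tray, the empty flask lies flat on the bench clear of the tray, and the jar is still upright; I handed the job in at about 20 s, and no verdict came back.

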